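Lean the tall gel cassette on the draining stand

TASK

Take the tall gel cassette out of the white rack and lean it on the pale metal draining stand: bottom edge down on the ledge behind the front lip, about midway across, and the cassette lying back flat against the slope. Let go so that it stays there by itself, and leave the two short cassettes standing in the rack.

Things in the scene. Friction and masses are not known exactly. Their poses are not given: they have to be found in the camera images.
- cassette_tall: Tall gel cassette: flat grey plastic slab with pale window, 8 mm thick (its x), 90 wide (y), 130 tall (z), about 0.13 kg; either face may lie on the slope. Origin: centre of its underside. Stands upright, underside at z = 8 mm, in one of a fixed white rack's 3 slots, 60 mm apart along x; they hold the lowest 22 mm with 1.5 mm play; rack walls 34 mm high. Grip its faces near the top edge.
- cassette_short_a: Short gel cassette, same make: 8 mm thick (x), 90 wide (y), 85 tall (z), standing in another slot of the rack. Origin: centre of its underside. To be left alone.
- cassette_short_b: The other short gel cassette, same as the first, in the remaining slot. To be left alone.
- stand_back: Fixed pale metal stand's tilted part. Origin: mid inner corner of ledge and back, 13 mm above worktop. z: up the back's face, leaning 20 degrees back; x: into the back, square to its face; y: along the corner. Back 124 mm wide, 4 thick, up to z = 70 mm. Ledge (top z = 0, square to back) ends at a lip at x = -22 to -26 mm, 10 high. Seated cassette: underside z = 0, mid-thickness x = -4 mm.
Mind the look-alikes: they are no part of the job. Leave any blue or orange look-alike of the cassette_tall alone.

How it is judged:
On the way:
1. the tall cassette is lifted clear of the rack (its underside more than 50 mm above the worktop) (height (world z) of cassette_tall above 0.05 m), for 0.2 s.
At the end, for the whole second after the job is handed in: Tall cassette at rest on the stand: its underside's middle within 8 mm of the ledge in height, 16 mm of the back's face, 20 mm of the middle across; faces and edges within 0.19 rad of the back's. Short cassettes moved less than 20 mm, tilted less than 0.26 rad (x of cassette_tall in the frame of stand_back between -0.016 and 0.004 m and y of cassette_tall in the frame of stand_back between -0.02 and 0.02 m and z of cassette_tall in the frame of stand_back between -0.006 and 0.008 m and angle between the x axis of cassette_tall and the x axis of stand_back, either way round below 0.19 rad and angle between the z axis of cassette_tall and the z axis of stand_back, either way round below 0.19 rad and linear speed of cassette_tall below 0.02 m/s and distance of each of cassette_short_a, cassette_short_b from where it was at the start of the episode below 0.02 m and angle between each of cassette_short_a, cassette_short_b's own z axis and vertical below 0.26 rad); the robot touches nothing.
It also fails if it takes over 35 s, if anything falls off the work surface, if the arm or the gripper's body presses on something with over 40 N, if the wrist force passes 120 N, or if a joint passes its speed limit or range.

ROBOT

A 6-joint arm with a two-finger parallel gripper is mounted at the origin on a cart in front of the work surface, level with it; the furniture and walls round the work are solid. World frame = base frame: x ahead of the robot, y to its left, z up, the work surface at z = 0. Lengths are in m, angles in rad, forces in N, time in s.
With the tool pointing down it reaches from about 0.425 to 1.125 m from the base axis. Payload 14.9 kg.
Tool frame: the origin (TCP) lies midway between the tips of the shut fingers; the grasp point (between the pads) lies 19 mm behind it (ctrl.grip_point_offset is the distance from the TCP to the grasp point, in m); z points along the fingers, y is the line along which they close (so a half turn about z gives the same grasp; the last joint's range is limited). The gripper opens to 91 mm and grips with 3 to 60 N. Pads are 32 mm wide; open, the fingers measure 118 mm over their backs; the gripper's body (76 mm by 178 mm) begins 60 mm behind the grasp point.
Start: joints at [-1.354, 0.379, 1.734, -0, 1.028, -0.033], TCP at [0.173, -0.678, 0.214] pointing down, gripper open.
Joint ranges: [-2.77, 2.77], [-0.74, 2.19], [0, 2.66], [-1.06, 4.2], [0.31, 2.87], [-3.08, 3.08]. Speed limits (rad/s): [1.89, 1.89, 2.39, 3.14, 3.14, 3.14].

INTERFACE

Orientations are given as a unit quaternion [x, y, z, w].
In Python, from station import ctrl gives the robot as it stands.
- The arm moves only by the shell command python3 -m inch 'ROWS'. ROWS is JSON, a list of rows, each a list of 3 entries, a list of its own where there are three numbers: the shift along the tool's x, y, z in units of 25 mm (1.0 is 25 mm), then the turn, a rotation vector about the tool's x, y, z in units of 5 degrees (1.0 is 5 degrees), then the closure, from -1 (fully open) to 1 (shut). A call has exactly 10 rows; each row shifts and turns the commanded pose from where the row before left it, along the tool's axes as they then stand; what a row does not reach is not made up. A row lasts 1/12 s, in which the tool goes at most 41.7 mm and 7.16 degrees, less where a joint would pass 70% of its speed; a pose out of reach is approached as far as the arm can. A call is refused whole if a number of a shift passes 1 or a number of a turn 1, either way. A call with a gripper value outside its range is refused whole. The fingers move at their own pace and stop on an object; the grip force is fixed at half the most. Time passes only in rows, so rows that do not move let the fingers close, or fill a call up. It gives the time, the measured TCP pose, the force, the opening and the grip force at its end, in the units of the state.
- ctrl.get_obs(): the state, without advancing time (a new reading comes with each control period).
- ctrl.get_image(name): name is "scene" or "top" or "wrist"; returns the picture (384x512x3 uint8, red, green, blue); there is no depth.
- ctrl.calibration(name): a dict with "mtx" (3x3 intrinsics, pixels), "origin" and "rotation" of the camera in the world. Camera axes: x right, y up, looking along -z (the intrinsics and any distortion apply to the point x, -y, -z); pixel columns grow to the right and rows downward; lengths in m; the calibration is good to about 2 mm. A picture is of the moment at which its call begins: read the wrist's pose just before it. calibration takes no time and is no camera call; for the wrist camera it gives the pose at the moment of the call.
- ctrl.job_done(): hands the job in; it is judged then, once.
The state is a dict: "clock": time; "joint_positions": joint angles; "qd": joint speeds; "tau": joint torques, N m; "tcp_pos": TCP position; "eef_rot": TCP orientation; "force": force on the tool from outside, world axes, zero at the start; "torque": the same for the moment, N m; "gripper_width": finger opening in m; "gripper_force": force on a finger pad.
Only numpy, scipy, OpenCV 4.12 (cv2) and the standard library are available. Lean on these libraries where they do the work, as an engineer would, in place of code of your own. Each camera call takes 0.05 s, during which the arm holds its last target. There are 200 camera calls.

## Working session

There is one attempt and no reset: what is moved stays moved. The work goes in short steps, Python scripts to look and compute and a shell command to move; the robot and the scene stay as the last step left them, time stands still between calls to the robot, and variables do not carry over. Pictures are saved under pics/ and viewed, at most 10 in all, crops included, and the job is handed in when it is done.

```bash
mkdir -p pics; ls; python3 - <<'E'
from station import ctrl
import cv2,numpy as np
for n in("scene","top"):
    im=ctrl.get_image(n); cv2.imwrite(f"pics/{n}0.png",im[:,:,::-1]); c=ctrl.calibration(n); print(n,c)
print(ctrl.get_obs())
E
```

```text
pics
scene {'mtx': array([[468.71698866,   0.        , 256.06156285],
       [  0.        , 468.71698866, 190.9748263 ],
       [  0.        ,   0.        ,   1.        ]]), 'origin': array([-0.1538005 ,  0.64753025,  0.88300967]), 'rotation': array([-0.15288497,  0.36214202,  0.84041349, -0.3730744 ])}
top {'mtx': array([[377.7600478 ,   0.        , 256.02321957],
       [  0.        , 377.7600478 , 191.8504554 ],
       [  0.        ,   0.        ,   1.        ]]), 'origin': array([0.45028848, 0.0216116 , 0.89759914]), 'rotation': array([ 0.01777068, -0.01982088, -0.70178168,  0.71189453])}
{'clock': 0.1, 'joint_positions': array([-1.35433771e+00,  3.79343217e-01,  1.73472756e+00, -1.42450681e-05,
        1.02850165e+00, -3.33296619e-02]), 'qd': array([-0.00087742, -0.00301699, -0.00269053, -0.00045699, -0.0007959 ,
        0.00130771]), 'tau': array([ 9.27321926e-04, -7.65047264e+01, -4.35296381e+01,  6.51375437e-02,
        3.98940314e-02, -4.02449496e-05]), 'tcp_pos': array([ 0.17293323, -0.67793197,  0.21336031]), 'eef_rot': array([ 9.92210283e-01,  1.24573333e-01, -5.08666322e-05, -4.87274419e-04]), 'force': array([0.25854627, 0.07029146, 0.03024162]), 'torque': array([-0.00152488, -0.00874874,  0.00022371]), 'gripper_force': 0.0, 'gripper_width': 0.09133752826477332}
```

View pics/scene0.png

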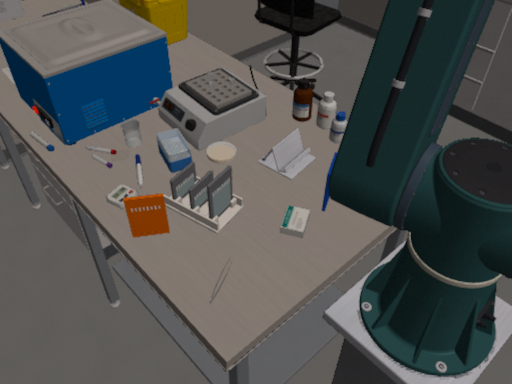

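View pics/top0.png

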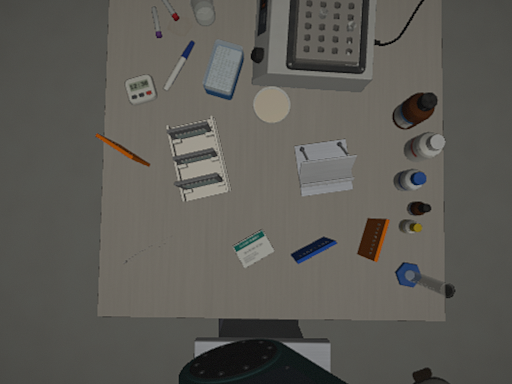

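The scene view shows the rack at about (205,195) with the tall cassette nearest the robot at (221,193), and the stand at about (287,155). In the top view the rack is at (198,158) and the stand at (325,167). I'll zoom in on both.

```bash
python3 - <<'E'
import cv2,numpy as np
t=cv2.imread("pics/top0.png");s=cv2.imread("pics/scene0.png")
a=cv2.resize(t[110:210,155:365],None,fx=3.8,fy=3.8,interpolation=cv2.INTER_CUBIC)
cv2.imwrite("pics/c1.png",a[:600])
b=cv2.resize(s[115:235,155:325],None,fx=4.7,fy=4.7,interpolation=cv2.INTER_CUBIC)
cv2.imwrite("pics/c2.png",b[:600,:800])
E
```

```text
(no output)
```

View pics/c1.png

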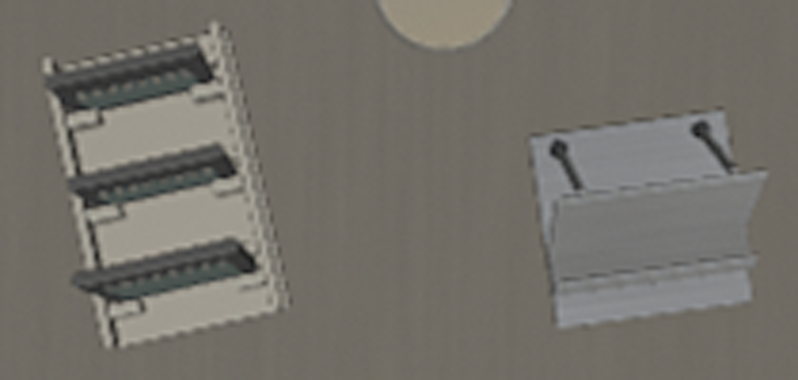

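View pics/c2.png

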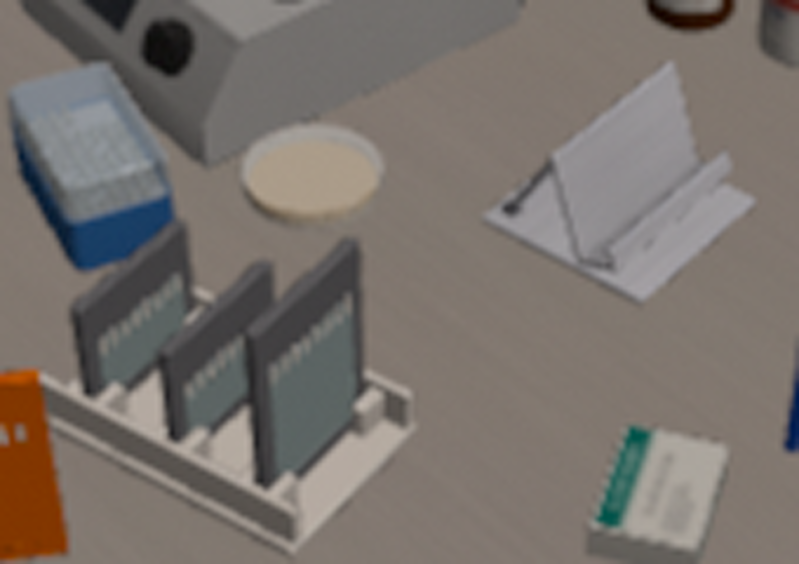

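The tall cassette is in the slot nearest the robot. Its top edge runs (75,283)–(248,246) in crop 1 and (250,335)–(355,240) in crop 2. The stand faces the robot, with the back's top edge running (558,197)–(768,172) in crop 1.

```bash
cat > h.py <<'E'
from station import ctrl
import numpy as np
from scipy.spatial.transform import Rotation as R
def ray(n,px,c=None):
    c=c or ctrl.calibration(n); k=c['mtx']
    d=np.array([(px[0]-k[0,2])/k[0,0],-(px[1]-k[1,2])/k[1,1],-1])
    return np.array(c['origin']),R.from_quat(c['rotation']).apply(d)
def onz(n,px,z,c=None):
    o,d=ray(n,px,c); return o+d*(z-o[2])/d[2]
E
python3 - <<'E'
from h import *
np.set_printoptions(precision=4,suppress=True)
T=lambda x,y:(155+x/3.8-.4,110+y/3.8-.4)
S=lambda x,y:(155+x/4.7-.4,115+y/4.7-.4)
def pr(l,n,p,z): print(l,n,onz(n,p,z))
pr('tallL','top',T(73,283),.138);pr('tallR','top',T(248,246),.138)
pr('tallL','scene',S(255,335),.138);pr('tallR','scene',S(357,243),.138)
pr('backL','top',T(560,196),.0788);pr('backR','top',T(768,172),.0788)
pr('backL','scene',S(553,158),.0788);pr('backR','scene',S(672,63),.0788)
for p in((530,137),(725,110),(752,300),(558,327)): pr('base','top',T(*p),.003)
pr('lipL','top',T(556,284),.022);pr('lipR','top',T(757,260),.022)
for a,b in (((67,85),(215,60)),((75,190),(235,160))):
  pr('short','top',T(*a),.093);pr('short','top',T(*b),.093)
c=ctrl.calibration('wrist');o=ctrl.get_obs();r=R.from_quat(o['eef_rot'])
print(c['mtx'],r.inv().apply(c['origin']-o['tcp_pos']),(r.inv()*R.from_quat(c['rotation'])).as_matrix(),r.as_matrix())
E
```

```text
tallL top [0.504  0.1855 0.138 ]
tallR top [0.5251 0.0932 0.138 ]
tallL scene [0.5001 0.1846 0.138 ]
tallR scene [0.5199 0.102  0.138 ]
backL top [ 0.5623 -0.0797  0.0788]
backR top [ 0.5779 -0.1992  0.0788]
backL scene [ 0.5556 -0.0761  0.0788]
backR scene [ 0.5745 -0.196   0.0788]
base top [ 0.6097 -0.0699  0.003 ]
base top [ 0.6286 -0.1925  0.003 ]
base top [ 0.5091 -0.2096  0.003 ]
base top [ 0.4904 -0.0885  0.003 ]
lipL top [ 0.5159 -0.0847  0.022 ]
lipR top [ 0.5324 -0.2077  0.022 ]
short top [0.6194 0.2015 0.093 ]
short top [0.635  0.1181 0.093 ]
short top [0.5598 0.1955 0.093 ]
short top [0.5781 0.1057 0.093 ]
[[344.9548   0.     257.39  ]
 [  0.     344.9548 189.7907]
 [  0.       0.       1.    ]] [ 0.0781 -0.0001 -0.1694] [[ 0.0006  0.9608  0.2772]
 [ 1.     -0.0008  0.0005]
 [ 0.0006  0.2772 -0.9608]] [[ 0.969   0.2472 -0.0002]
 [ 0.2472 -0.969   0.001 ]
 [ 0.     -0.001  -1.    ]]
```

```bash
python3 -m inch '[[[1,-0.5,-0.5],[0,0,-0.46],-1],[[1,-0.5,-0.5],[0,0,-0.46],-1],[[1,-0.5,-0.5],[0,0,-0.46],-1],[[1,-0.5,-0.5],[0,0,-0.46],-1],[[1,-0.5,-0.5],[0,0,-0.46],-1],[[1,-0.5,-0.5],[0,0,-0.46],-1],[[1,-0.5,-0.5],[0,0,-0.46],-1],[[1,-0.5,-0.5],[0,0,-0.46],-1],[[1,-0.5,-0.5],[0,0,-0.46],-1],[[1,-0.5,-0.5],[0,0,-0.46],-1]]'
python3 -m inch '[[[1,0,0],[0,0,-0.49],-1],[[1,0,0],[0,0,-0.49],-1],[[1,0,0],[0,0,-0.49],-1],[[1,0,0],[0,0,-0.49],-1],[[1,0,0],[0,0,-0.49],-1],[[1,0,0],[0,0,-0.49],-1],[[1,0,0],[0,0,-0.49],-1],[[1,0,0],[0,0,-0.49],-1],[[1,0,0],[0,0,-0.49],-1],[[1,0,0],[0,0,-0.49],-1]]'
python3 - <<'E'
from h import *
o=ctrl.get_obs();m=R.from_quat(o['eef_rot']).as_matrix();print(m)
print('units',m.T@(np.array([.513,.142,.30])-o['tcp_pos'])/.025,'yaw',np.degrees(np.arctan2(m[1,0],m[0,0])))
E
```

```text
clock: 0.93
tcp_pos: [0.3474, -0.4605, 0.3392]
eef_rot: [0.947, 0.321, -0.0, -0.0]
force: [0.0, -0.4, 0.1]
gripper_width: 0.0912
gripper_force: 0.0
clock: 1.77
tcp_pos: [0.5123, -0.2753, 0.3386]
eef_rot: [0.857, 0.515, -0.0, -0.0]
force: [-0.0, -0.0, -0.3]
gripper_width: 0.0912
gripper_force: 0.0
[[ 4.70513798e-01  8.82392540e-01 -4.15278575e-04]
 [ 8.82392637e-01 -4.70513733e-01  2.48113508e-04]
 [ 2.35392361e-05 -4.83179586e-04 -9.99999883e-01]]
units [14.74191468 -7.82988057  1.54906012] yaw 61.93234657480892
```

```bash
python3 -m inch '[[[0.9,-0.44,0],[0,0,-0.82],-1],[[0.92,-0.38,0],[0,0,-0.82],-1],[[0.95,-0.3,0],[0,0,-0.82],-1],[[0.97,-0.24,0],[0,0,-0.82],-1],[[0.98,-0.16,0],[0,0,-0.82],-1],[[1,-0.1,0],[0,0,-0.82],-1],[[1,0,0.1],[0,0,-0.82],-1],[[1,0.04,0.2],[0,0,-0.82],-1],[[1,0.1,0.3],[0,0,-0.82],-1],[[1,0.16,0.4],[0,0,-0.82],-1]]'
python3 - <<'E'
from h import *
o=ctrl.get_obs();m=R.from_quat(o['eef_rot']).as_matrix()
print('units',m.T@(np.array([.513,.142,.29])-o['tcp_pos'])/.025,'yaw',np.degrees(np.arctan2(m[1,0],m[0,0])))
E
```

```text
clock: 2.6
tcp_pos: [0.5204, -0.0252, 0.314]
eef_rot: [0.622, 0.783, 0.0, 0.0]
force: [1.5, 0.1, -0.7]
gripper_width: 0.0916
gripper_force: 0.0
units [6.583505   1.21759052 0.9607026 ] yaw 103.01387006975366
```

```bash
python3 -m inch '[[[0.94,0.17,0.14],[0,0,0],-1],[[0.94,0.17,0.14],[0,0,0],-1],[[0.94,0.17,0.14],[0,0,0],-1],[[0.94,0.17,0.14],[0,0,0],-1],[[0.94,0.17,0.14],[0,0,0],-1],[[0.94,0.17,0.14],[0,0,0],-1],[[0.94,0.2,0.14],[0,0,0],-1],[[0,0,0],[0,0,0],-1],[[0,0,0],[0,0,0],-1],[[0,0,0],[0,0,0],-1]]'
python3 - <<'E'
from h import *
import cv2,json
c=ctrl.calibration('wrist');o=ctrl.get_obs();im=ctrl.get_image('wrist')
json.dump({k:np.array(v).tolist() for k,v in c.items()},open('w1.json','w'))
cv2.imwrite('pics/w1.png',im[:,:,::-1]);print(o['tcp_pos'])
E
```

```text
clock: 3.43
tcp_pos: [0.5135, 0.1405, 0.2893]
eef_rot: [0.624, 0.782, -0.0, -0.0]
force: [0.0, 0.2, 0.2]
gripper_width: 0.0913
gripper_force: 0.0
[0.51351965 0.14048188 0.28929403]
```

View pics/w1.png

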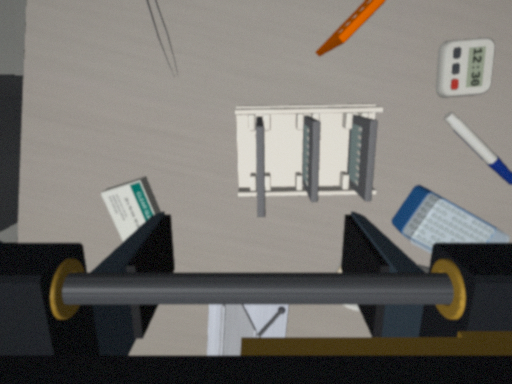

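The wrist view shows the tall cassette edge-on at about (261,117–216). The short ones are at x≈310 and x≈365, and the finger tips are at x≈165 and x≈350. I'll measure the top strip next.

```bash
python3 - <<'E'
from h import *
import cv2,json
c=json.load(open('w1.json'));im=cv2.imread('pics/w1.png');g=im.max(2)
P=[]
for v in range(112,222,6):
    r=g[v,240:285]; i=np.where(r<115)[0]+240
    print(v,(i.min(),i.max()) if len(i) else None,end=' ')
    if len(i) and 135<v<212: P.append(onz('wrist',((i.min()+i.max())/2,v),.138,c)[:2])
P=np.array(P);print()
print(P[0],P[-1],np.degrees(np.polyfit(P[:,1],P[:,0],1)[0]))
print('end',onz('wrist',(261.5,216.5),.138,c))
for p in((236,108),(380,106),(376,192),(238,194)):print('rack',onz('wrist',p,.034,c))
# stand feature
print(ctrl.get_obs()['eef_rot'])
E
```

```text
112 None 118 (np.int64(257), np.int64(261)) 124 (np.int64(256), np.int64(262)) 130 (np.int64(261), np.int64(262)) 136 (np.int64(261), np.int64(262)) Traceback (most recent call last):
  File "<stdin>", line 8, in <module>
  File "h.py", line 9, in onz
    o,d=ray(n,px,c); return o+d*(z-o[2])/d[2]
        ~~~^^^^^^^^
  File "h.py", line 6, in ray
    d=np.array([(px[0]-k[0,2])/k[0,0],-(px[1]-k[1,2])/k[1,1],-1])
                       ~^^^^^
TypeError: list indices must be integers or slices, not tuple
```

```bash
python3 - <<'E'
from h import *
import cv2,json
c={k:np.array(v) for k,v in json.load(open('w1.json')).items()};im=cv2.imread('pics/w1.png');g=im.max(2)
P=[]
for v in range(130,220,4):
    r=g[v,240:285]; i=np.where(r<140)[0]+240
    print(v,i.min() if len(i) else None,i.max() if len(i) else None,g[v,250:274:3])
    if 135<v<186 and len(i): P.append(onz('wrist',((i.min()+i.max())/2,v),.138,c)[:2])
P=np.array(P)
print(P[0],P[-1],np.degrees(np.polyfit(P[:,1],P[:,0],1)[0]))
print('end',onz('wrist',(261.5,216.5),.138,c),onz('wrist',(258.5,127),.138,c))
for p in((236,108),(380,106),(376,192),(238,194)):print('rack',onz('wrist',p,.034,c))
E
```

```text
130 256 263 [211 197 139 119 110 186 202 219]
134 257 263 [222 222 143 117 111 204 224 224]
138 257 263 [224 222 149 114 112 207 222 223]
142 257 263 [222 225 155 115 113 207 224 221]
146 257 263 [222 223 162 117 110 202 223 224]
150 257 263 [223 222 158 115 107 202 223 225]
154 257 263 [223 223 159 118 113 203 222 221]
158 257 263 [225 222 166 120 111 206 223 223]
162 257 263 [224 223 167 118 113 205 223 224]
166 257 263 [223 223 163 119 111 204 223 223]
170 257 263 [223 223 160 117 113 202 223 223]
174 251 269 [172 112 126 119 113 111 111 211]
178 256 263 [222 219 129 115 116 202 219 214]
182 256 263 [224 223 137 118 116 203 219 215]
186 257 263 [220 221 143 119 116 192 221 178]
190 240 284 [154 184 127 120 114 145 175 116]
194 258 264 [217 219 180 118 113 173 218 216]
198 257 265 [154 157 148 119 117 131 160 158]
202 257 265 [157 158 148 118 114 130 159 158]
206 257 265 [157 159 146 117 114 130 158 158]
210 257 265 [158 156 144 121 114 119 155 158]
214 257 265 [157 161 149 118 114 122 156 156]
218 None None [156 155 156 154 154 153 157 158]
[0.50746973 0.17623963] [0.51648317 0.13502718] -12.683633025984795
end [0.52633163 0.1010738  0.138     ] [0.50385855 0.18576041 0.138     ]
rack [0.47514338 0.19156443 0.034     ]
rack [0.64273716 0.23224938 0.034     ]
rack [0.67193686 0.12880818 0.034     ]
rack [0.49983756 0.08672403 0.034     ]
```

```bash
python3 -m inch '[[[0.12,0.08,0.6],[0,0,0],0],[[0,0,0.7],[0,0,0],0],[[0,0,0.7],[0,0,0],0],[[0,0,0.8],[0,0,0],0],[[0,0,0.8],[0,0,0],0],[[0,0,0.8],[0,0,0],0],[[0,0,0.8],[0,0,0],0],[[0,0,0.8],[0,0,0],0],[[0,0,0.8],[0,0,0],0],[[0,0,0.57],[0,0,0],0]]'
python3 -m inch '[[[0,0,0],[0,0,0],0],[[0,0,0],[0,0,0],0.4],[[0,0,0],[0,0,0],1],[[0,0,0],[0,0,0],1],[[0,0,0],[0,0,0],1],[[0,0,0],[0,0,0],1],[[0,0,0],[0,0,0],1],[[0,0,0],[0,0,0],1],[[0,0,0],[0,0,0],1],[[0,0,0],[0,0,0],1]]'
```

```text
clock: 4.32
tcp_pos: [0.5146, 0.1431, 0.1038]
eef_rot: [0.624, 0.781, -0.0, -0.0]
force: [0.8, -0.1, -0.1]
gripper_width: 0.0453
gripper_force: 0.0
clock: 5.15
tcp_pos: [0.5153, 0.1442, 0.1056]
eef_rot: [0.624, 0.782, 0.0, 0.0]
force: [-0.9, 0.4, 6.4]
gripper_width: 0.0076
gripper_force: 30.0
```

```bash
python3 -m inch '[[[0,0,-0.3],[0,0,0],1],[[0,0,-0.5],[0,0,0],1],[[0,0,-0.6],[0,0,0],1],[[0,0,-0.6],[0,0,0],1],[[0,0,-0.6],[0,0,0],1],[[0,0,-0.6],[0,0,0],1],[[0,0,-0.7],[0,0,0],1],[[0,0,-0.7],[0,0,0],1],[[0,0,-0.6],[0,0,0],1],[[0,0,-0.3],[0,0,0],1]]'
python3 -m inch '[[[-0.4,-0.06,0],[0,0,0],1],[[-0.8,-0.14,0],[0,0,0],1],[[-1,-0.16,0],[0,0,0],1],[[-1,-0.16,0],[0,0,0],1],[[-1,-0.16,0],[0,0,0],1],[[-1,-0.16,0],[0,0,0],1],[[-1,-0.16,0],[0,0,0],1],[[-1,-0.16,0],[0,0,0],1],[[-1,-0.16,0],[0,0,0],1],[[-0.8,-0.16,0],[0,0,0],1]]'
python3 -m inch '[[[-0.4,-0.1,0],[0,0,0.2],1],[[-0.2,0,0],[0,0,0.4],1],[[0,0,0],[0,0,0.4],1],[[0,0,0],[0,0,0],1],[[0,0,0],[0,0,0],1],[[0,0,0],[0,0,0],1],[[0,0,0],[0,0,0],1],[[0,0,0],[0,0,0],1],[[0,0,0],[0,0,0],1],[[0,0,0],[0,0,0],1]]'
python3 - <<'E'
from h import *
import cv2,json
c=ctrl.calibration('wrist');o=ctrl.get_obs();im=ctrl.get_image('wrist')
json.dump({k:np.array(v).tolist() for k,v in c.items()},open('w2.json','w'))
cv2.imwrite('pics/w2.png',im[:,:,::-1]);print(o['tcp_pos'],o['eef_rot'])
cv2.imwrite('pics/scene2.png',ctrl.get_image('scene')[:,:,::-1])
E
```

```text
clock: 5.98
tcp_pos: [0.5154, 0.1443, 0.2455]
eef_rot: [0.624, 0.782, 0.001, 0.001]
force: [0.2, -0.7, -0.9]
gripper_width: 0.0077
gripper_force: 30.0
clock: 6.82
tcp_pos: [0.528, -0.0856, 0.2419]
eef_rot: [0.624, 0.781, -0.0, -0.001]
force: [-0.6, -0.3, -1.7]
gripper_width: 0.008
gripper_force: 30.0
clock: 7.65
tcp_pos: [0.5296, -0.0985, 0.2427]
eef_rot: [0.657, 0.754, 0.0, -0.0]
force: [0.4, 0.4, -0.9]
gripper_width: 0.008
gripper_force: 30.0
[ 0.52955007 -0.09852641  0.24270205] [ 6.57125720e-01  7.53780995e-01  2.65728078e-06 -8.35433297e-06]
```

View pics/w2.png

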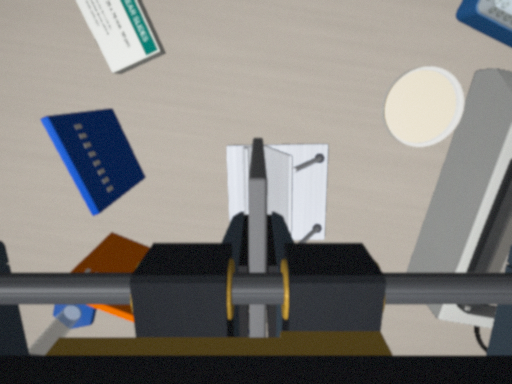

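The stand's base corners are at about (227,145), (327,145) and (325,240), square with the image, so the yaw is already aligned. The top-left corner of the back is at about (292,157), and the cassette hangs straight.

```bash
python3 - <<'E'
from h import *
import json
c={k:np.array(v) for k,v in json.load(open('w2.json')).items()}
o=ctrl.get_obs();m=R.from_quat(o['eef_rot']).as_matrix()
a=np.radians(7.8);X=np.array([np.cos(a),np.sin(a),0]);Y=np.array([-np.sin(a),np.cos(a),0])
for l,p,z in(('b',(227,145),.002),('b',(327,145),.002),('b',(325,240),.002),('top',(292.5,156),.0788),('lip',(243,148),.022)):
    q=onz('wrist',p,z,c);print(l,q,q@X,q@Y)
for l,p,z in(('topT',(.5623,-.0797,0),0),('topT',(.5779,-.1992,0),0),('sc',(.5556,-.0761,0),0),('sc',(.5745,-.196,0),0),('C',(.546,-.141,0),0),('tcp',o['tcp_pos'],0)):
    q=np.array(p);print(l,q@X,q@Y)
E
```

```text
b [ 0.49114319 -0.08763725  0.002     ] 0.4747053144021768 -0.15348219395236543
b [ 0.60926357 -0.07131258  0.002     ] 0.5939483374850167 -0.15333933786145873
b [ 0.63035471 -0.19260474  0.002     ] 0.5983831040545458 -0.2763716809767196
top [ 0.56091645 -0.07707492  0.0788    ] 0.5452664949965873 -0.15248691138317302
lip [ 0.5108824  -0.08528768  0.022     ] 0.49458076951161617 -0.1538332829501192
topT 0.5462809795740787 -0.1552754692653834
topT 0.5455186349795338 -0.2757869991316961
sc 0.5401315451036834 -0.15079948270437638
sc 0.5425843821537206 -0.2721551730959108
C 0.5218124251841714 -0.21379614805560374
tcp 0.5112700462765044 -0.16955456493285279
```

```bash
python3 -m inch '[[[-0.3,0.4,0],[0,0,0],1],[[-0.3,0.5,0],[0,0,0],1],[[-0.3,0.6,0],[0,0,0],1],[[-0.3,0.6,0],[0,0,0],1],[[-0.3,0.6,0],[0,0,0],1],[[-0.3,0.52,0],[0,0,0],1],[[0,0,0],[0.5,0,0],1],[[0,0,0],[0.8,0,0],1],[[0,0,0],[0.8,0,0],1],[[0,0,0],[0.8,0,0],1]]'
python3 -m inch '[[[0,0,0],[0.7,0,0],1],[[0,0,0],[0.4,0,0],1],[[0,0,0],[0,0,0],1],[[0,0,0.4],[0,0,0],1],[[0,0,0.4],[0,0,0],1],[[0,0,0.4],[0,0,0],1],[[0,0,0.4],[0,0,0],1],[[0,0,0.4],[0,0,0],1],[[0,0,0.4],[0,0,0],1],[[0,0,0],[0,0,0],1]]'
cat > st.py <<'E'
from h import *
def st():
    o=ctrl.get_obs();m=R.from_quat(o['eef_rot']).as_matrix()
    a=np.radians(7.8);s=np.radians(20)
    X=np.array([np.cos(a),np.sin(a),0]);Y=np.array([-np.sin(a),np.cos(a),0]);Z=np.array([0,0,1.])
    S=np.array([np.cos(s)*X-np.sin(s)*Z,Y,np.sin(s)*X+np.cos(s)*Z])
    C=.519*X-.2145*Y+.013*Z
    U=o['tcp_pos']+.0976*m[:,2]
    print('U mm',(S@(U-C)*1000).round(1),'tool y,z in stand',(S@m[:,1]).round(3),(S@m[:,2]).round(3),'F',(S@o['force']).round(1),'w',o['gripper_width'],o['joint_positions'].round(2))
E
python3 -c "
from st import *;st()"
```

```text
clock: 8.58
tcp_pos: [0.6162, -0.1328, 0.2429]
eef_rot: [0.652, 0.747, -0.096, -0.084]
force: [-0.2, -0.5, -1.7]
gripper_width: 0.008
gripper_force: 30.0
clock: 9.42
tcp_pos: [0.5934, -0.135, 0.1841]
eef_rot: [0.647, 0.742, -0.131, -0.115]
force: [-0.7, -0.4, -2.8]
gripper_width: 0.0081
gripper_force: 30.0
U mm [-11.2   0.3  80.5] tool y,z in stand [ 1.     0.    -0.003] [-0.003  0.001 -1.   ] F [ 0.3 -0.3 -2.9] w 0.008105626927711912 [-0.21  0.43  1.76 -0.12  1.29 -0.29]
```

```bash
python3 -m inch '[[[0,0,0.3],[0,0,0],1],[[0,0,0.3],[0,0,0],1],[[0,0,0.3],[0,0,0],1],[[0,0,0.3],[0,0,0],1],[[0,0,0.3],[0,0,0],1],[[0,0,0.3],[0,0,0],1],[[0,0,0],[0,0,0],1],[[0,0,0],[0,0,0],1],[[0,0,0],[0,0,0],1],[[0,0,0],[0,0,0],1]]'
python3 - <<'E'
from st import *
import cv2
st()
s=ctrl.get_image('scene')[:,:,::-1];w=ctrl.get_image('wrist')[:,:,::-1]
a=cv2.resize(s[100:200,225:345],(600,500),interpolation=cv2.INTER_CUBIC)
cv2.imwrite('pics/p3.png',a)
E
```

```text
clock: 10.25
tcp_pos: [0.5802, -0.1373, 0.1444]
eef_rot: [0.647, 0.742, -0.131, -0.114]
force: [0.5, 0.3, -2.0]
gripper_width: 0.0083
gripper_force: 30.0
U mm [-9.9 -0.3 38.6] tool y,z in stand [1.    0.    0.001] [ 0.001 -0.    -1.   ] F [ 1.2  0.2 -1.7] w 0.008292767897737162 [-0.22  0.46  1.8  -0.13  1.21 -0.29]
```

View pics/p3.png

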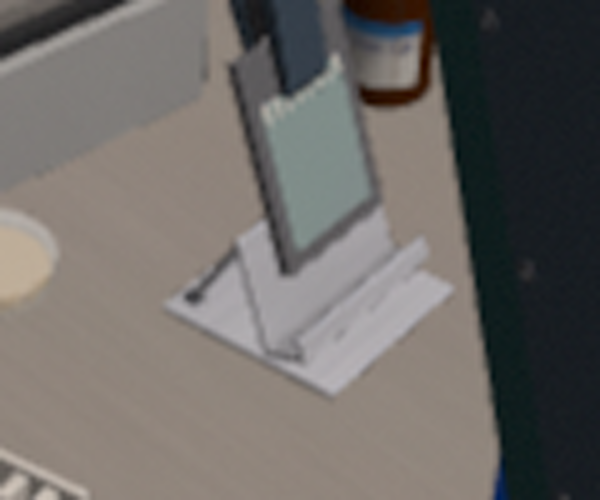

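The cassette is parallel to the back and just in front of it, heading behind the lip at (290,350). I'll lower it until it touches.

```bash
python3 -m inch '[[[0,0,0.2],[0,0,0],1],[[0,0,0.2],[0,0,0],1],[[0,0,0.2],[0,0,0],1],[[0,0,0.2],[0,0,0],1],[[0,0,0.2],[0,0,0],1],[[0,0,0.16],[0,0,0],1],[[0,0,0.1],[0,0,0],1],[[0,0,0],[0,0,0],1],[[0,0,0],[0,0,0],1],[[0,0,0],[0,0,0],1]]'
python3 -c "
from st import *;st()"
python3 -m inch '[[[0,0,0.05],[0,0,0],1],[[0,0,0.05],[0,0,0],1],[[0,0,0.05],[0,0,0],1],[[0,0,0],[0,0,0],1],[[0,0,0],[0,0,0],1],[[0,0,0],[0,0,0],1],[[0,0,0],[0,0,0],1],[[0,0,0],[0,0,0],1],[[0,0,0],[0,0,0],1],[[0,0,0],[0,0,0],1]]'
python3 -c "
from st import *;st()"
```

```text
clock: 11.18
tcp_pos: [0.5694, -0.1387, 0.1146]
eef_rot: [0.647, 0.742, -0.131, -0.114]
force: [0.1, -0.2, -1.7]
gripper_width: 0.0084
gripper_force: 30.0
U mm [-10.   -0.2   6.9] tool y,z in stand [1. 0. 0.] [ 0. -0. -1.] F [ 0.7 -0.2 -1.5] w 0.008387158345479736 [-0.22  0.48  1.83 -0.13  1.16 -0.29]
clock: 12.02
tcp_pos: [0.5679, -0.1388, 0.1109]
eef_rot: [0.647, 0.742, -0.131, -0.114]
force: [-0.9, 0.0, -2.1]
gripper_width: 0.008
gripper_force: 30.0
U mm [-10.1  -0.1   2.9] tool y,z in stand [1. 0. 0.] [ 0. -0. -1.] F [-0.1  0.1 -2.2] w 0.008045081683898156 [-0.22  0.49  1.84 -0.13  1.15 -0.29]
```

```bash
python3 -m inch '[[[0,0,0.05],[0,0,0],1],[[0,0,0.05],[0,0,0],1],[[0,0,0],[0,0,0],1],[[0,0,0],[0,0,0],1],[[0,0,0],[0,0,0],1],[[0,0,0],[0,0,0],1],[[0,0,0],[0,0,0],1],[[0,0,0],[0,0,0],1],[[0,0,0],[0,0,0],1],[[0,0,0],[0,0,0],1]]'
python3 -c "
from st import *;st()"
python3 -m inch '[[[0,0.06,0],[0,0,0],1],[[0,0.06,0],[0,0,0],1],[[0,0,0],[0,0,0],1],[[0,0,0],[0,0,0],1],[[0,0,0],[0,0,0],1],[[0,0,0],[0,0,0],1],[[0,0,0],[0,0,0],1],[[0,0,0],[0,0,0],1],[[0,0,0],[0,0,0],1],[[0,0,0],[0,0,0],1]]'
python3 -c "
from st import *;st()"
```

```text
clock: 12.85
tcp_pos: [0.5672, -0.1389, 0.1086]
eef_rot: [0.647, 0.742, -0.131, -0.114]
force: [1.9, 1.1, 2.8]
gripper_width: 0.0078
gripper_force: 30.0
U mm [-10.1  -0.1   0.5] tool y,z in stand [1. 0. 0.] [ 0. -0. -1.] F [1.  0.8 3.3] w 0.007773410159858719 [-0.22  0.49  1.84 -0.13  1.15 -0.29]
clock: 13.68
tcp_pos: [0.5698, -0.1387, 0.1076]
eef_rot: [0.647, 0.742, -0.131, -0.114]
force: [-0.1, 0.5, 5.9]
gripper_width: 0.0078
gripper_force: 30.0
U mm [-7.3 -0.2  0.4] tool y,z in stand [ 1.  0. -0.] [-0. -0. -1.] F [-2.1  0.5  5.6] w 0.00776340850102383 [-0.22  0.49  1.83 -0.13  1.15 -0.28]
```

```bash
python3 -m inch '[[[0,0.06,0],[0,0,0],1],[[0,0.06,0],[0,0,0],1],[[0,0,0],[0,0,0],1],[[0,0,0],[0,0,0],1],[[0,0,0],[0,0,0],1],[[0,0,0],[0,0,0],1],[[0,0,0],[0,0,0],1],[[0,0,0],[0,0,0],1],[[0,0,0],[0,0,0],1],[[0,0,0],[0,0,0],1]]'
python3 -c "
from st import *;st()"
```

```text
clock: 14.52
tcp_pos: [0.5726, -0.1383, 0.1066]
eef_rot: [0.647, 0.742, -0.131, -0.114]
force: [-0.5, -0.7, 5.9]
gripper_width: 0.0079
gripper_force: 30.0
U mm [-4.3 -0.2  0.5] tool y,z in stand [ 1.  0. -0.] [-0. -0. -1.] F [-2.6 -0.6  5.4] w 0.007853811700724503 [-0.22  0.5   1.83 -0.13  1.15 -0.28]
```

```bash
python3 -m inch '[[[0,0.05,0],[0,0,0],1],[[0,0.05,0],[0,0,0],1],[[0,0,0],[0,0,0],1],[[0,0,0],[0,0,0],1],[[0,0,0],[0,0,0],1],[[0,0,0],[0,0,0],1],[[0,0,0],[0,0,0],1],[[0,0,0],[0,0,0],1],[[0,0,0],[0,0,0],1],[[0,0,0],[0,0,0],1]]'
python3 -c "
from st import *;st()"
```

```text
clock: 15.35
tcp_pos: [0.5737, -0.1382, 0.1062]
eef_rot: [0.647, 0.742, -0.132, -0.115]
force: [-8.2, -2.1, 14.2]
gripper_width: 0.0081
gripper_force: 30.1
U mm [-3.4 -0.2  0.5] tool y,z in stand [ 1.     0.001 -0.004] [-0.004 -0.    -1.   ] F [-12.8  -1.   10.5] w 0.008085606990410653 [-0.22  0.5   1.82 -0.13  1.15 -0.28]
```

Both the back and the ledge are now in contact. I'll open gradually, then retreat along the tool axis.

```bash
python3 -m inch '[[[0,-0.03,0],[0,0,0],1],[[0,0,0],[0,0,0],0.8],[[0,0,0],[0,0,0],0.75],[[0,0,0],[0,0,0],0.7],[[0,0,0],[0,0,0],0.6],[[0,0,0],[0,0,0],0.5],[[0,0,0],[0,0,0],0.4],[[0,0,0],[0,0,0],0.2],[[0,0,0],[0,0,0],0.2],[[0,0,0],[0,0,0],0.2]]'
python3 -c "
from st import *;st()"
python3 -m inch '[[[0,0,-0.2],[0,0,0],0.2],[[0,0,-0.4],[0,0,0],0.2],[[0,0,-0.5],[0,0,0],0.2],[[0,0,-0.6],[0,0,0],0.2],[[0,0,-0.6],[0,0,0],0.2],[[0,0,-0.6],[0,0,0],0.2],[[0,0,-0.4],[0,0,0],0.2],[[0,0,-0.2],[0,0,0],0.2],[[0,0,0],[0,0,0],0.2],[[0,0,0],[0,0,0],0.2]]'
python3 - <<'E'
from st import *
import cv2
st()
s=ctrl.get_image('scene')[:,:,::-1]
cv2.imwrite('pics/p4.png',cv2.resize(s[100:250,145:345],(800,600),interpolation=cv2.INTER_CUBIC))
E
```

```text
clock: 16.18
tcp_pos: [0.5743, -0.1379, 0.1059]
eef_rot: [0.647, 0.742, -0.131, -0.114]
force: [1.2, -0.6, 0.2]
gripper_width: 0.0364
gripper_force: 0.0
U mm [-2.4 -0.1  0.4] tool y,z in stand [1. 0. 0.] [ 0. -0. -1.] F [ 0.9 -0.8  0.6] w 0.03642691642123142 [-0.22  0.5   1.82 -0.13  1.15 -0.28]
clock: 17.02
tcp_pos: [0.6038, -0.1338, 0.188]
eef_rot: [0.647, 0.742, -0.131, -0.114]
force: [-0.2, 0.3, 0.2]
gripper_width: 0.0362
gripper_force: 0.0
U mm [-2.5 -0.  87.7] tool y,z in stand [ 1.  0. -0.] [-0. -0. -1.] F [-0.2  0.3  0.1] w 0.03617638933061545 [-0.21  0.43  1.74 -0.12  1.3  -0.29]
```

View pics/p4.png

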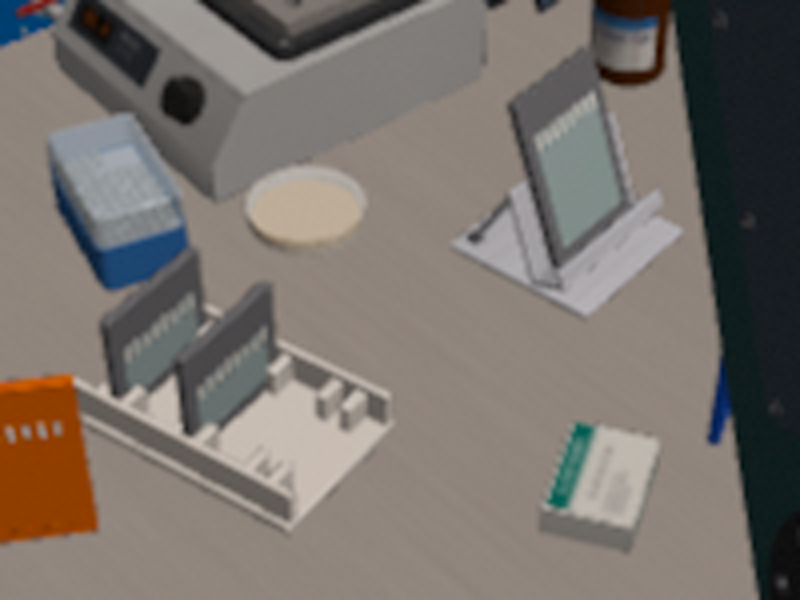

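The cassette is lying flat against the slope behind the lip, centred at about (575,170), and both short cassettes are still upright in the rack. The gripper is clear of everything.

```bash
python3 -c "
from station import ctrl
print(ctrl.job_done())"
```

```text
the job is handed in; nothing more can be done
None
```

The tall cassette is leaning on the draining stand by itself: bottom edge behind the lip, about centred and flat against the slope. Both short cassettes are still upright in the rack, and I handed the job in at about 17 s (no verdict was returned).

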